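# Lock the cam coupler on the round tank

## Task

Lock the coupler on the round steel tank: swing its two cam arms down together, neither left far behind the other, until both hang fully down against the neck. Do not touch the square tank or its coupler, which must stay open to vent.

Things in the scene. Friction and masses are not known exactly. Their poses are not given: they have to be found in the camera images.
- coupler (a point): Point on the axis, at cam-pin height, of the 40 mm wide aluminium coupler on the round tank (steel, 144 mm across, 110 mm high, fixed). It is 180 mm above the bench, 70 mm above the tank top, 16 mm below the coupler's top; the neck below is 28 mm wide (foot 60). z is up; y runs along the line through both cam arms. Fully down, the arms are 53 mm apart over their outsides, ends 45 to 50 mm below.
- cam_left (a joint): Angle (rad) of the steel cam arm on the coupler's +y side, a bar 15 mm wide, 7 thick, from a level pin 23 mm out from the axis at the height of point coupler to 45 mm beyond it (thumb pad to 50). 0 is level, pointing outward; negative is raised (starts -0.45 to 0.05); positive is swung down; 1.52 is fully down at its stop. A stiff hinge (0.14 N m) keeps it where it is left.
- cam_right (a joint): The same for the identical cam arm on the coupler's -y side: 0 is level, pointing outward; negative is raised (starts -0.45 to 0.05); 1.52 is fully down at its stop.
- square_tank: The square steel tank, 140 by 140 mm and 110 high, fixed, with the same neck, coupler and open cam arms on top (along its own y axis, reaching 73 mm either side, pins 180 mm above the bench). Its origin is the centre of its underside, on the bench. Not to be touched.
Not all that is in view belongs to the job. What is shaped like the part that bears coupler but pink or purple is not meant.

How it is judged:
By the outcome, as a careful person would: the job done as asked, in the order asked, and still so for the second after the job is handed in, with the robot touching nothing.
It also fails if it takes over 32 s, if anything falls off the work surface, if the arm or the gripper's body presses on something with over 40 N, if the wrist force passes 120 N, or if a joint passes its speed limit or range.

## Robot

A 6-joint arm with a two-finger parallel gripper is mounted at the origin on the work surface. World frame = base frame: x ahead of the robot, y to its left, z up, the work surface at z = 0. Lengths are in mm, angles in rad, forces in N, time in s.
With the tool pointing down it reaches from about 275 to 1000 mm from the base axis. Payload 8.4 kg.
Tool frame: the origin (TCP) lies at the centre of the arm's flange, where the gripper is bolted on; the fingertips stand 173 mm ahead of it and the grasp point (between the pads) lies 155 mm ahead of it; z points along the fingers, y is the direction in which the jaws open and shut (so a half turn about z gives the same grasp; the last joint's range is limited). The gripper opens to 85 mm and grips with 20 to 120 N. Pads are 22 mm wide; open, the fingers measure 114 mm over their backs; the gripper's body (76 mm by 85 mm) begins 54 mm behind the grasp point. The pads swing forward as they close: fully open they stand 13 mm farther back than shut.
Start: joints at [-1.126, 0.353, 1.633, -0, 1.155, -0.002], TCP at [270.051, -563.651, 404.681] pointing down, gripper open.
Joint ranges: [-2.63, 2.63], [-0.92, 2.1], [0.06, 2.66], [-1.3, 4.44], [0, 2.69], [-3.02, 3.02]. Speed limits (rad/s): [2.22, 2.22, 2.79, 3.14, 3.14, 3.14].

## Interface

Orientations are given as a unit quaternion [w, x, y, z].
In Python, from workcell import env, viewer gives the robot as it stands.
- The arm moves only by the shell command python3 -m inch 'ROWS' [FORCE]. ROWS is JSON, a list of rows, each a list of 3 entries, a list of its own where there are three numbers: the turn, a rotation vector about the world's x, y, z in rad, then the shift along the world's x, y, z in mm, then the finger opening in mm, from 0 to 85.4. A call has 1 to 20 rows; each row shifts and turns the commanded pose from where the row before left it; what a row does not reach is not made up. A row lasts 1/8 s, in which the tool goes at most 62.5 mm and 10.7 degrees, less where a joint would pass 70% of its speed; a pose out of reach is approached as far as the arm can. A call with a gripper value outside its range is refused whole. The fingers move at their own pace and stop on an object; FORCE is the grip in N (left out, the last holds). Time passes only in rows, so rows that do not move let the fingers close. It gives the time, the measured TCP pose, the force and the opening at its end, in the units of the state.
- env.observe(): the state, without advancing time (a new reading comes with each control period).
- viewer.snapshot(name): name is "scene" or "top" or "wrist"; returns a dict with "img" (400x640x3 uint8, blue, green, red), "camera_matrix" (3x3 intrinsics, pixels), "dist" ([k1, k2, p1, p2, k3] as OpenCV has them; the pictures are not rectified), "xyz" and "orientation" of the camera in the world. Camera axes: x right, y down, z forward; pixel columns grow to the right and rows downward; lengths in mm; the calibration is good to about 2 mm. A picture is of the moment at which its call begins. There is no depth.
- env.hand_in(): hands the job in, once; it reports no verdict.
The state is a dict: "time": time; "joints": joint angles; "joint_velocities": joint speeds; "effort": joint torques, N m; "position": TCP position; "ee_rot": TCP orientation; "wrist_force": force on the tool from outside, world axes, zero at the start; "moment": the same for the moment, N m; "gripper_width": opening from 0.0 (shut) to 1.0 (fully open).
Only numpy, scipy, OpenCV 4.12 (cv2) and the standard library are available. Lean on these libraries where they do the work, as an engineer would, in place of code of your own. Each camera call takes 0.05 s, during which the arm holds its last target. There are 200 camera calls.

## Working session

There is one attempt and no reset: what is moved stays moved. The work goes in short steps, Python scripts to look and compute and a shell command to move; the robot and the scene stay as the last step left them, time stands still between calls to the robot, and variables do not carry over. Pictures are saved under pics/ and viewed, about 8 in all and at most 12, crops included, and the job is handed in when it is done.

```bash
mkdir -p pics; ls
python3 - <<'E'
from workcell import env, viewer
import cv2,numpy as np
for n in("scene","top"):
    s=viewer.snapshot(n); cv2.imwrite(f"pics/{n}0.png",s["img"]); np.savez(f"{n}0.npz",**{k:np.array(v) for k,v in s.items()})
    print(n,s["xyz"],s["orientation"],s["camera_matrix"],s["dist"])
print(env.observe())
E
```

```text
pics
scene [1170.17978808  433.54913873 1273.57185887] [-0.14104132  0.50955248  0.81453283 -0.23874649] [[455.22335083   0.         311.95415181]
 [  0.         455.22335083 198.34464279]
 [  0.           0.           1.        ]] [-0.04562002  0.          0.          0.          0.        ]
top [ 422.61025096   76.02319443 1000.35928558] [ 0.0473024  -0.70354771  0.70830867 -0.03289271] [[366.56869277   0.         322.79987032]
 [  0.         366.56869277 193.79685411]
 [  0.           0.           1.        ]] [-0.03185168  0.          0.          0.          0.        ]
{'time': 0.1, 'joints': array([-1.12640027e+00,  3.53606542e-01,  1.63407649e+00, -2.49662976e-05,
        1.15523240e+00, -2.41027481e-03]), 'joint_velocities': array([-0.00104751,  0.00043492, -0.00209507, -0.00048452, -0.00018677,
        0.00125891]), 'effort': array([ 1.62780721e-04, -6.06358480e+01, -3.42817068e+01, -3.89121533e-05,
        3.96084521e-03, -2.01094377e-05]), 'position': array([ 269.9504908 , -563.44976342,  404.0121907 ]), 'ee_rot': array([-6.42801004e-04,  9.75147797e-01,  2.21554366e-01, -1.56115029e-04]), 'wrist_force': array([-0.16484253, -0.26811777, -0.09442574]), 'moment': array([-0.00248607, -0.04488452,  0.02769375]), 'gripper_width': 1.0007129847658731}
```

View pics/scene0.png

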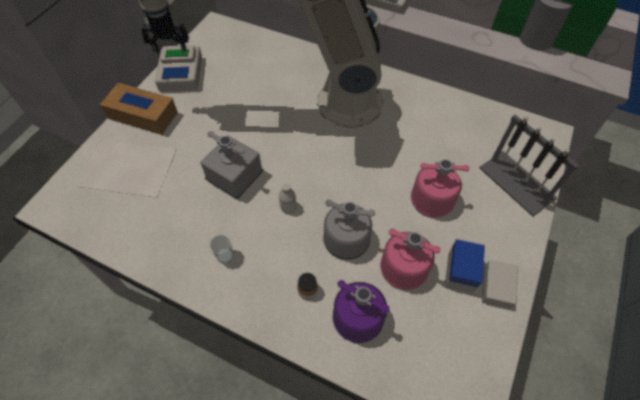

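View pics/top0.png

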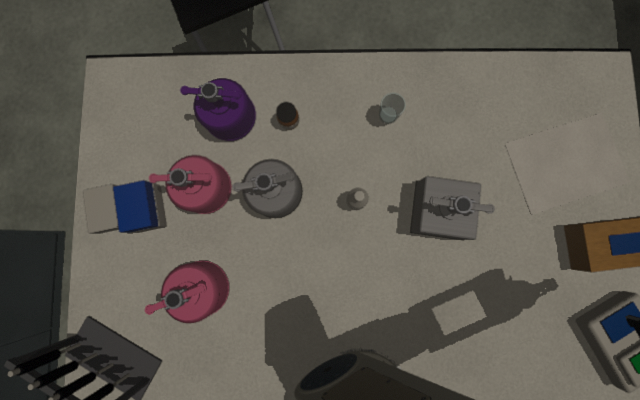

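The scene shows a grey round tank at scene (348,228) / top (271,187). The pink ones at scene (437,187) and (408,258) and the purple one at (360,310) have the same shape but the wrong colour. The grey square tank is at scene (231,165). The grey round tank fits, so I'll confirm it in an enlarged crop.

Run:
```python
import cv2,numpy as np
a=cv2.imread("pics/scene0.png")[190:265,310:410]; b=cv2.imread("pics/top0.png")[150:225,210:310]
c=np.vstack([cv2.resize(i,None,fx=4,fy=4,interpolation=cv2.INTER_CUBIC) for i in(a,b)])
c=np.clip(c*1.6,0,255).astype('uint8')
cv2.imwrite("pics/crop1.png",c)
```

```text
(no output)
```

View pics/crop1.png

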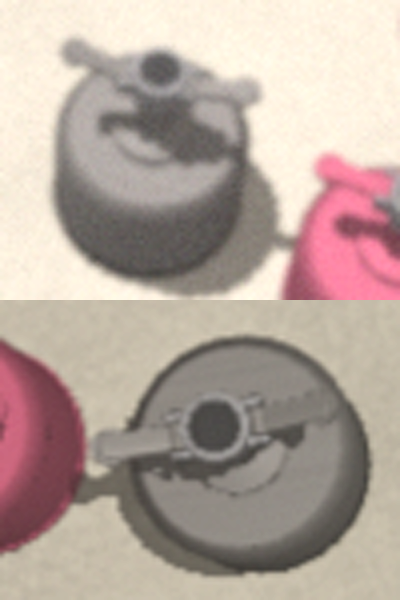

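The crop confirms the grey steel round tank. The ring top is at scene (350,207) / top (263,181). The arm ends are at scene (329,202) and (372,213), and top (292,175) and (236,187). A pink tank stands close on the +y side.

```bash
cat > h.py <<'E'
import cv2,numpy as np
from scipy.spatial.transform import Rotation as R
from scipy.optimize import least_squares
def ray(s,uv):
    n=cv2.undistortPoints(np.array([[uv]],float),s["camera_matrix"],s["dist"])[0,0]
    return R.from_quat(np.roll(s["orientation"],-1)).apply([*n,1])
def atz(s,uv,z):
    d=ray(s,uv); return s["xyz"]+d*(z-s["xyz"][2])/d[2]
def tri(ss,uvs):
    A=[];b=[]
    for s,uv in zip(ss,uvs):
        d=ray(s,uv); d/=np.linalg.norm(d); P=np.eye(3)-np.outer(d,d); A.append(P); b.append(P@s["xyz"])
    x=np.linalg.lstsq(np.vstack(A),np.hstack(b),rcond=None)[0]; return x
def proj(s,X):
    r=R.from_quat(np.roll(s["orientation"],-1)).inv()
    return cv2.projectPoints(np.array([X],float),r.as_rotvec(),-r.apply(s["xyz"]),s["camera_matrix"],s["dist"])[0].ravel()
E
python3 - <<'E'
from h import *
S=dict(np.load("scene0.npz"));T=dict(np.load("top0.npz"))
np.set_printoptions(precision=1,suppress=True)
print("ring",tri([S,T],[(350,207.2),(263.2,181.2)]),atz(S,(350,207.2),196),atz(T,(263.2,181.2),196))
print("L",tri([S,T],[(371.7,213),(235.75,186.75)]))
print("R",tri([S,T],[(328.75,202.5),(292.5,175)]))
for n,uv in [("pinkA",(178,177)),("sq",(464,205)),("pinkB",(174,299)),("purple",(209,90)),("bottle",(357,197))]:print(n,atz(T,uv,196 if n!="bottle" else 60))
E
```

```text
ring [544.4 226.8 188.8] [548.2 228.7 196. ] [543.6 224.8 196. ]
L [533.2 288.6 185.7]
R [556.7 163.8 187.6]
pinkA [555.  417.9 196. ]
sq [ 487.1 -217.6  196. ]
pinkB [286.8 417.  196. ]
purple [757.9 354.  196. ]
bottle [520.9   6.9  60. ]
```

```bash
python3 -m inch '[[[0,0,0],[8,24,20],85],[[0,0,-0.017],[17,49,20],85],[[0,0,-0.017],[17,49,0],85],[[0,0,-0.017],[17,49,0],85],[[0,0,-0.017],[17,49,0],85],[[0,0,-0.017],[17,49,0],85],[[0,0,-0.017],[17,49,0],85],[[0,0,-0.017],[17,49,0],85],[[0,0,-0.017],[17,49,0],85],[[0,0,-0.017],[17,49,0],85],[[0,0,-0.017],[17,49,0],85],[[0,0,-0.017],[17,49,0],85],[[0,0,-0.017],[17,49,0],85],[[0,0,-0.017],[17,49,0],85],[[0,0,-0.017],[17,49,0],85],[[0,0,-0.017],[17,49,0],85],[[0,0,0],[13,31,0],85],[[0,0,0],[0,0,0],85],[[0,0,0],[0,0,0],85]]'
python3 - <<'E'
from h import *
from workcell import env, viewer
s=viewer.snapshot("wrist");np.savez("w1.npz",**{k:np.array(v) for k,v in s.items()})
cv2.imwrite("pics/w1.png",np.clip(s["img"]*1.5,0,255).astype('uint8'))
o=env.observe();print(o["time"],o["position"],o["joints"]);r=R.from_quat(np.roll(o["ee_rot"],-1)).as_matrix();print(r)
print(proj(s,[546,227,196]),s["xyz"])
E
```

```text
time: 2.48
position: [545.7, 225.9, 444.2]
ee_rot: [0.0, 0.995, 0.096, -0.001]
wrist_force: [-0.3, 0.3, 0.2]
gripper_width: 0.996
2.525 [545.67347935 225.56322861 444.36222578] [ 3.89507111e-01  2.64518378e-01  1.66582418e+00 -2.66389621e-04
  1.21232469e+00  1.76897330e+00]
[[ 9.81733903e-01  1.90257025e-01 -8.99359403e-04]
 [ 1.90256499e-01 -9.81734209e-01 -6.38822459e-04]
 [-1.00447235e-03  4.56044694e-04 -9.99999392e-01]]
[320.1424766  211.52601036] [612.6865913  238.65762928 412.93650457]
```

View pics/w1.png

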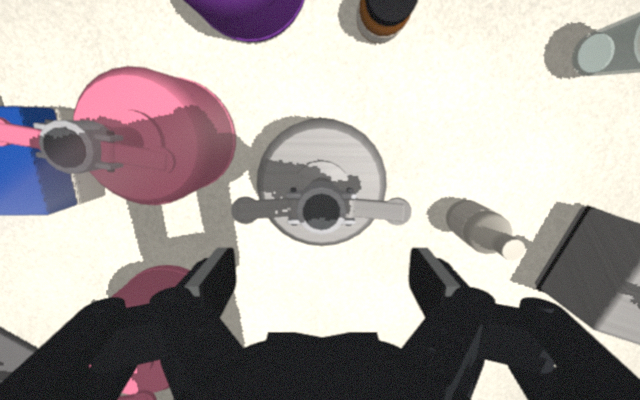

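The wrist view shows the grey coupler ring at (322,208), with arm ends at (247,209) and (398,210).

Run:
```python
from h import *
W=dict(np.load("w1.npz"));S=dict(np.load("scene0.npz"));T=dict(np.load("top0.npz"))
np.set_printoptions(precision=2,suppress=True)
print(tri([S,T,W],[(350,207.2),(263.2,181.2),(322,208)]),atz(W,(322,208),196))
L=tri([S,T,W],[(371.7,213),(235.75,186.75),(247,209)]);Rr=tri([S,T,W],[(328.75,202.5),(292.5,175),(398,210)])
d=L-Rr;print(L,Rr,np.arctan2(-d[0],d[1]),(L+Rr)/2, np.hypot(*d[:2]))
```

```text
[545.18 226.42 188.29] [549.09 226.13 196.  ]
[533.01 287.59 184.7 ] [556.63 164.14 186.96] 0.18907548438700397 [544.82 225.87 185.83] 125.69841420379858
```

```bash
python3 -m inch '[[[0,0,0],[1,1,-20],85],[[0,0,0],[0,0,-25],85],[[0,0,0],[0,0,-25],85],[[0,0,0],[0,0,-10],85],[[0,0,0],[0,0,-6],85],[[0,0,0],[0,0,-6],85],[[0,0,0],[0,0,-6],85],[[0,0,0],[0,0,-6],85],[[0,0,0],[0,0,0],85],[[0,0,0],[0,0,0],85]]' 20
python3 - <<'E'
from h import *
from workcell import env, viewer
a=viewer.snapshot("wrist")["img"][100:400,100:540];b=viewer.snapshot("scene")["img"][165:265,290:437]
cv2.imwrite("pics/w2.png",np.clip(np.vstack([a,cv2.resize(b,(440,300),interpolation=2)])*1.5,0,255).astype('uint8'))
o=env.observe();print(o["wrist_force"],o["moment"],o["position"])
E
```

```text
time: 3.78
position: [547.8, 227.6, 342.2]
ee_rot: [-0.0, 0.995, 0.096, 0.002]
wrist_force: [0.2, 0.2, 6.6]
gripper_width: 0.995
[ 0.03740272 -0.38347776  5.32494608] [ 0.00494842 -0.03718189 -0.0227702 ] [547.7723021  227.6225783  342.19575896]
```

View pics/w2.png

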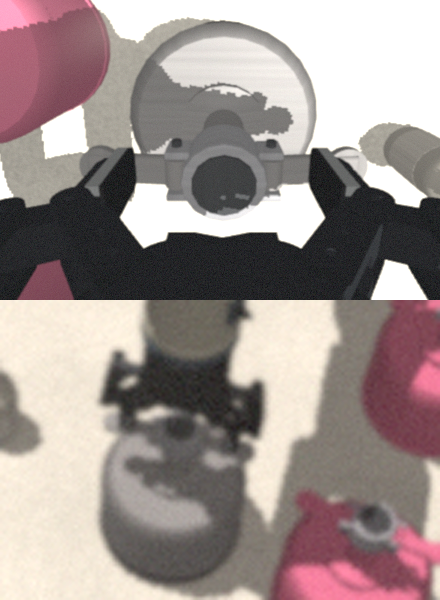

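The fingers straddle the coupler symmetrically and rest on both arms at about 5 N. I'll push down.

```bash
python3 -m inch '[[[0,0,0],[0,0,-4],85],[[0,0,0],[0,0,-4],85],[[0,0,0],[0,0,-4],85],[[0,0,0],[0,0,-4],85],[[0,0,0],[0,0,-4],85]]'; python3 -m inch '[[[0,0,0],[0,0,-4],85],[[0,0,0],[0,0,-4],85],[[0,0,0],[0,0,-4],85],[[0,0,0],[0,0,-3],85],[[0,0,0],[0,0,0],85]]'
python3 - <<'E'
from h import *
from workcell import env, viewer
a=viewer.snapshot("wrist")["img"][100:400,100:540];b=viewer.snapshot("scene")["img"][165:265,290:437]
cv2.imwrite("pics/w3.png",np.clip(np.vstack([a,cv2.resize(b,(440,300),interpolation=2)])*1.5,0,255).astype('uint8'))
E
```

```text
time: 4.5
position: [548.3, 227.9, 323.1]
ee_rot: [-0.001, 0.995, 0.096, 0.003]
wrist_force: [0.9, 0.3, 11.9]
gripper_width: 1.0
time: 5.12
position: [548.0, 227.7, 307.0]
ee_rot: [-0.0, 0.995, 0.096, 0.002]
wrist_force: [1.3, 0.4, 4.6]
gripper_width: 0.994
```

View pics/w3.png

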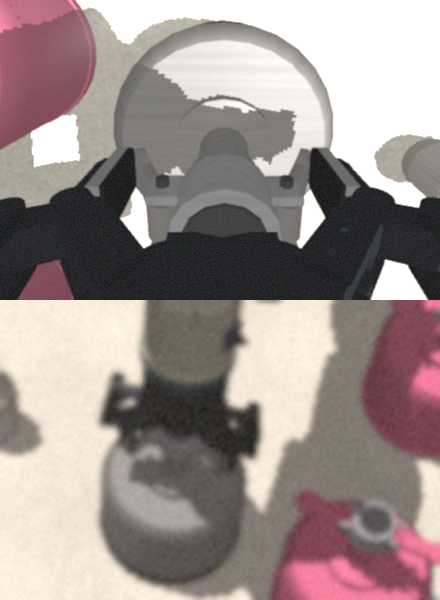

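Both arms have swung down steeply and evenly between the fingers. Next I'll close the jaws gradually.

```bash
python3 -m inch '[[[0,0,0],[0,0,0],81],[[0,0,0],[0,0,0],77],[[0,0,0],[0,0,0],73],[[0,0,0],[0,0,0],69],[[0,0,0],[0,0,0],66],[[0,0,0],[0,0,0],63],[[0,0,0],[0,0,0],60],[[0,0,0],[0,0,0],58],[[0,0,0],[0,0,0],56],[[0,0,0],[0,0,0],54],[[0,0,0],[0,0,0],52],[[0,0,0],[0,0,0],50],[[0,0,0],[0,0,0],48],[[0,0,0],[0,0,0],48],[[0,0,0],[0,0,0],46],[[0,0,0],[0,0,0],46]]' 30
python3 - <<'E'
from h import *
from workcell import env, viewer
a=viewer.snapshot("wrist")["img"][100:400,100:540];b=viewer.snapshot("scene")["img"][165:265,290:437]
cv2.imwrite("pics/w4.png",np.clip(np.vstack([a,cv2.resize(b,(440,300),interpolation=2)])*1.5,0,255).astype('uint8'))
o=env.observe();print(o["gripper_width"]*85.4,o["wrist_force"])
E
```

```text
time: 7.22
position: [547.7, 227.1, 307.0]
ee_rot: [0.0, 0.995, 0.096, 0.001]
wrist_force: [1.1, -3.9, 10.4]
gripper_width: 0.648
55.57038312685854 [ 0.3473348  -4.18105944 10.3087617 ]
```

View pics/w4.png

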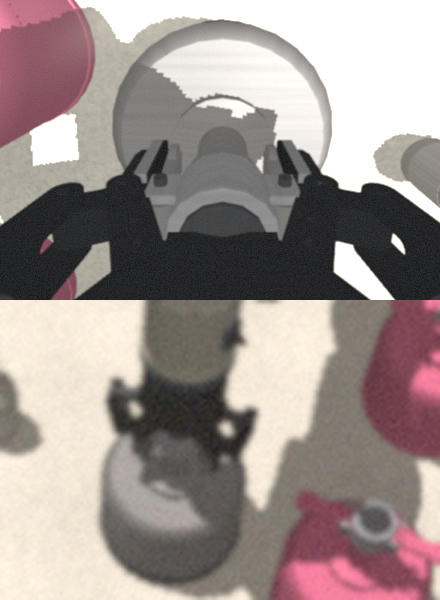

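The opening is 55.6 where 53 is expected, with a wrist force of -4 N in y. It seems the right arm is seated and the left is lagging slightly because the gripper is off centre to +y. I'll shift toward -y while gripping.

```bash
python3 -m inch '[[[0,0,0],[0,-1,0],46],[[0,0,0],[0,-1,0],46],[[0,0,0],[0,0,0],46]]' 40; python3 -m inch '[[[0,0,0],[0,-1,0],46],[[0,0,0],[0,-1,0],46],[[0,0,0],[0,0,0],46]]'
```

```text
time: 7.7
position: [547.7, 226.5, 307.3]
ee_rot: [-0.001, 0.995, 0.096, 0.002]
wrist_force: [-1.6, 7.9, 9.4]
gripper_width: 0.644
time: 8.07
position: [547.6, 226.0, 307.3]
ee_rot: [-0.003, 0.995, 0.095, 0.002]
wrist_force: [-2.1, 17.7, 5.8]
gripper_width: 0.641
```

Both sides are now firmly resisting: the force flips sign and the width is nearly constant. I'll undo the offset, open, retreat and look.

```bash
python3 -m inch '[[[0,0,0],[0,2,0],46],[[0,0,0],[0,1,0],46],[[0,0,0],[0,0,0],85],[[0,0,0],[0,0,0],85],[[0,0,0],[0,0,0],85],[[0,0,0],[0,0,0],85],[[0,0,0],[0,0,0],85],[[0,0,0],[0,0,20],85],[[0,0,0],[0,0,40],85],[[0,0,0],[0,0,50],85],[[0,0,0],[-30,0,40],85],[[0,0,0],[-50,0,0],85],[[0,0,0],[-50,0,0],85],[[0,0,0],[0,0,0],85]]'
python3 - <<'E'
from h import *
from workcell import env, viewer
w=viewer.snapshot("wrist");np.savez("w5.npz",**{k:np.array(v) for k,v in w.items()})
s=viewer.snapshot("scene")["img"]
u,v=proj(w,[547,226.3,160]).astype(int);print(u,v)
u=np.clip(u,75,565);v=np.clip(v,50,350)
b=s[185:255,300:405]
f=lambda i:cv2.resize(i,(450,300),interpolation=2)
cv2.imwrite("pics/w5.png",np.clip(np.vstack([f(w["img"][v-50:v+50,u-75:u+75]),f(b)])*1.5,0,255).astype('uint8'))
print(env.observe()["gripper_width"],u,v)
E
```

```text
time: 9.82
position: [414.3, 226.0, 455.8]
ee_rot: [0.0, 0.995, 0.096, -0.0]
wrist_force: [0.8, -0.6, -0.6]
gripper_width: 0.993
352 42
0.9960492002961725 352 50
```

View pics/w5.png

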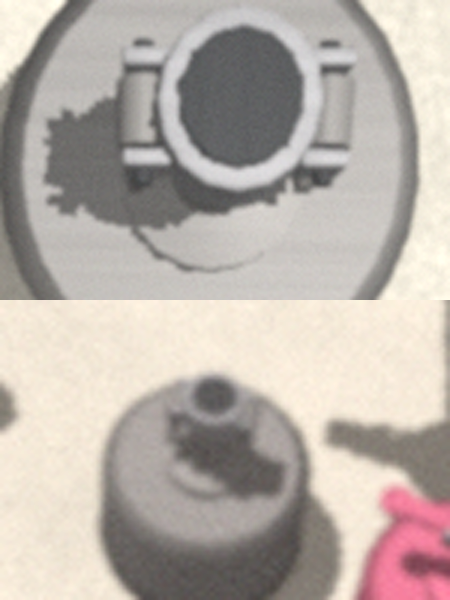

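Seen from above, both arms are hanging down. I'll tilt the wrist camera for a lower view of the hang angle.

```bash
python3 -m inch '[[[0,0,0],[-40,-10,0],85],[[0,-0.15,0],[-35,-10,0],85],[[0,-0.15,0],[-35,-5,0],85],[[0,-0.15,0],[0,0,-20],85],[[0,-0.15,0],[0,0,-30],85],[[0,-0.15,0],[0,0,-30],85],[[0,-0.15,0],[0,0,-20],85],[[0,0,0],[0,0,0],85],[[0,0,0],[0,0,0],85]]'
python3 - <<'E'
from h import *
from workcell import env, viewer
w=viewer.snapshot("wrist");np.savez("w6.npz",**{k:np.array(v) for k,v in w.items()})
print(w["xyz"],proj(w,[547,226.3,180]),proj(w,[547,226.3,130]))
cv2.imwrite("pics/w6.png",np.clip(w["img"]*1.5,0,255).astype('uint8'))
E
```

```text
time: 11.05
position: [317.1, 189.0, 394.8]
ee_rot: [0.042, 0.915, 0.088, 0.392]
wrist_force: [-0.2, -0.1, 0.5]
gripper_width: 1.0
[385.9983775  201.716181   421.02771094] [283.32614495 182.08846293] [281.9441599  206.79440125]
```

View pics/w6.png

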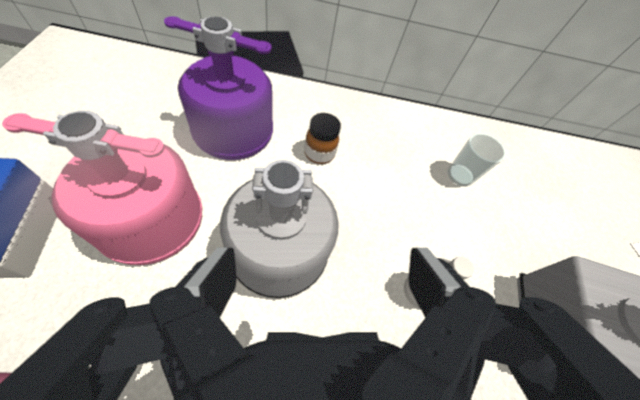

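Run:
```python
from h import *
w=dict(np.load("w6.npz"))
c=w["img"][150:240,220:345]
cv2.imwrite("pics/w6c.png",np.clip(cv2.resize(c,None,fx=6,fy=6,interpolation=2)*1.2,0,255).astype('uint8'))
ey=np.array([-.188,.982,0])
P=np.array([547,226.3,180.])
for sgn,n in((1,"L"),(-1,"R")):
    for a in(1.52,1.35,1.2): 
        e=P+sgn*ey*(23+48*np.cos(a))-[0,0,48*np.sin(a)]
        print(n,a,(proj(w,e)-[220,150])*6)
    print("pin",(proj(w,P+sgn*ey*23)-[220,150])*6)
```

```text
L 1.52 [233.71587049 332.55551599]
L 1.35 [188.74866081 328.68833099]
L 1.2 [149.43174766 322.21679101]
pin [237.22378739 187.78198013]
R 1.52 [506.926076   338.20648192]
R 1.35 [549.76460825 336.24705119]
R 1.2 [587.00934784 331.59135792]
pin [519.18711958 197.15774394]
```

View pics/w6c.png

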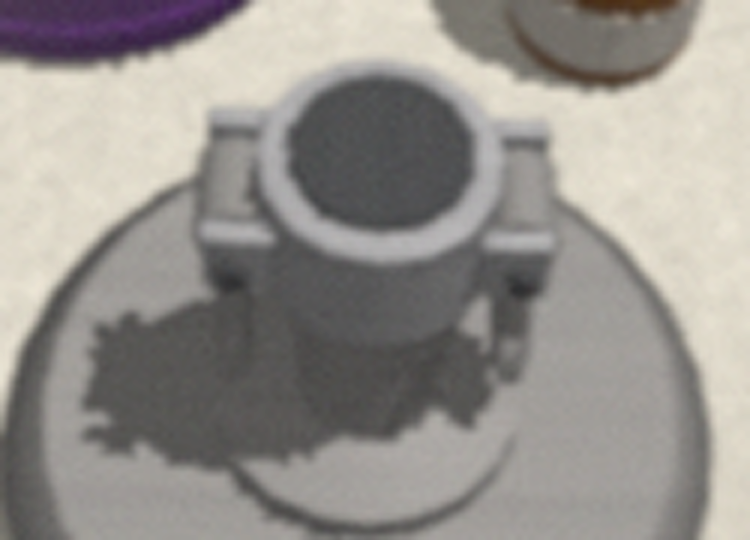

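The right arm hangs straight below its pin, ending at (512,365). The left arm is in shadow at about (243,375), so one contrast-stretched check of it.

Run:
```python
from h import *
from workcell import viewer
im=np.mean([viewer.snapshot("wrist")["img"].astype(float) for _ in range(10)],0)
c=cv2.resize(im[180:230,225:320],None,fx=8,fy=8,interpolation=2)
cv2.imwrite("pics/w7.png",np.clip((c-30)*2.8,0,255).astype('uint8'))
```

```text
(no output)
```

View pics/w7.png

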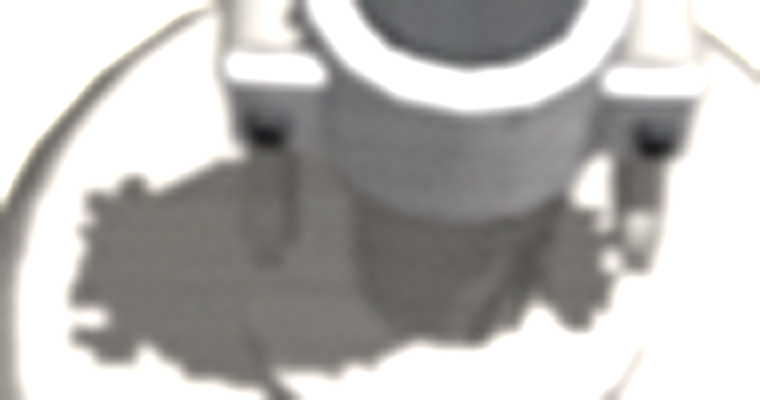

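Both arms hang straight down and match the predicted 1.52 rad position within about 0.03 rad. The robot is clear, so I'll hand in.

```bash
python3 -c "
from workcell import env
print(env.hand_in())"
```

```text
the job is handed in; nothing more can be done
None
```

The coupler on the grey round tank is locked: both cam arms hang fully down against the neck, and the job is handed in. I pressed the two arms down together with the open fingers straddling the coupler, then closed the jaws to push both against their stops.

- **Arm angles:** the last close-up shows both arms hanging straight below their pins. They match where arms at 1.52 rad should appear to within about 0.03 rad, though the left arm was in shadow and harder to read.
- **Grip opening:** the fingers stopped at about 55 mm, not the stated 53 mm. They resisted firmly on both sides, and sliding the gripper about 1 mm sideways closed them by only about 1 mm. I took that as width reading error rather than an arm short of its stop.
- **Limits:** about 12 s of the 32 s were used. The highest wrist force in the readings I printed was about 19 N, but I did not record it continuously.
- **Square tank:** the gripper passed about 100 mm to the side of its coupler, higher than its arms, and never came near it again. I took no final picture of its coupler to confirm it is still open.

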